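# Prop and hold a tilting tray easel

### The arm

A 7-joint arm with a two-finger parallel gripper is mounted at the origin on the work surface. World frame = base frame: x ahead of the robot, y to its left, z up, the work surface at z = 0. Lengths are in mm, angles in rad, forces in N, time in s.
With the tool pointing down it reaches from about 400 to 900 mm from the base axis. Payload 5.5 kg.
Tool frame: the origin (TCP) lies midway between the tips of the shut fingers; the grasp point (between the pads) lies 19 mm behind it; z points along the fingers, y is the direction in which the jaws open and shut (so a half turn about z gives the same grasp; the last joint's range is limited). The gripper opens to 92 mm and grips with 3 to 60 N. Pads are 19 mm wide; open, the fingers measure 130 mm over their backs; the gripper's body (75 mm by 190 mm) begins 47 mm behind the grasp point.
Start: joints at [1.384, 0.501, -0.427, 1.55, 0.221, 1.138, -0.21], TCP at [282.642, -585.332, 226.729] pointing down, gripper open.
Joint ranges: [-2.88, 2.88], [-0.31, 2.03], [-1.54, 1.56], [0.2, 2.42], [-1.41, 4.55], [0.19, 2.02], [-2.57, 2.57]. Speed limits (rad/s): [2.57, 2.57, 3.14, 3.14, 3.14, 3.14, 3.14].

### API

Orientations are given as a rotation vector (axis times angle).
In Python, from station import r gives the robot as it stands. The module is installed in compiled form; this text tells all that it offers. Calls block until the motion is done:
- r.move_to(position, orientation): joint-space move of the TCP to a pose.
- r.line_to(position, attitude=None, speed=150, until_force=None): straight line of the TCP; attitude=None keeps the orientation; speed is the mean speed in mm/s. With until_force (N) it stops when the force on the tool has changed by that much, and returns True; else False.
- r.goto_joints(angles): joint-space move.
- r.command_gripper(opening, strength=None): opening from 0.0 (shut) to 1.0 (fully open); strength is the grip in N (None keeps the last); returns when the fingers have stopped.
- r.pause(seconds).
- r.ik(position, orientation): joint angles nearest the present ones, or None.
- r.read_state(): the state.
- r.camera(name): name is "side" or "top"; returns a dict with "frame" (480x640x3 uint8, blue, green, red), "fx", "fy", "cx", "cy" (pixels), "eye" and "rotation" of the camera in the world. Camera axes: x right, y up, looking along -z (the intrinsics and any distortion apply to the point x, -y, -z); pixel columns grow to the right and rows downward; lengths in mm; the calibration is good to about 2 mm. A picture is of the moment at which its call begins. There is no depth.
A pose or a line that the arm cannot do raises r.PlanningError and nothing moves.
- r.hand_in(): hands the job in, once; it reports no verdict.
Trained networks look in the newest picture that a camera, given by its name, has taken for a name from the list of things; names that differ only in an ending like _2 or _b are one class to them, and where a whole thing is asked for, a point or a joint stands for the part that bears it (a point fixed in the world has none). Each returns a list of dicts, best first, with "confidence" (0 to 1); they miss things now and then, are a little off and sometimes report something else, mostly with a low value. They report only what shows in the picture. A call takes as long as a camera call.
- r.look_for(camera, thing): "extent" ([left, top, right, bottom] in pixels, round what is visible of it).
- r.masks_of(camera, thing): "pixels" (480x640 bool, what is visible of it) and "extent" ([left, top, right, bottom] in pixels, round what is visible of it).
- r.pinpoint(camera, thing): "at" ([column, row] in pixels: a listed point, or the origin of a listed thing).
The state is a dict: "time_s": time; "joint_positions": joint angles; "qd": joint speeds; "effort": joint torques, N m; "ee_pos": TCP position; "eef_rot": TCP orientation; "ft_force": force on the tool from outside, world axes, zero at the start; "ft_torque": the same for the moment, N m; "opening": opening from 0.0 (shut) to 1.0 (fully open).
Only numpy, scipy, OpenCV 4.12 (cv2) and the standard library are available. Lean on these libraries where they do the work, as an engineer would, in place of code of your own. Each camera call takes 0.05 s, during which the arm holds its last target.

### The job

Set up the tray easel for a colleague to bolt down: lay the loose stop bar across the two notched blocks at the front of its base, centred and fully down in both notches, and let go of it. Then, with the frame still leaning back on its rest, flip the prop leg forward and down over centre until it reaches its stop, and only after that draw the frame upright. Finish while holding the frame upright and still (it tips back by itself if let go), and leave the sample tray, jar and puck alone.

Things in the scene. Friction and masses are not known exactly. Their poses are not given: they have to be found in the camera images.
- easel_base: Grey plate 215 x 300 x 8 mm fixed to the bench, carrying the easel; place and heading vary. Origin: on the bench below the middle of the frame's hinge line (which is 20 mm up). x points to the frame's back (away from the robot at yaw 0), y along the hinge, z up. Plate from x -145 to +70 mm. Two dark notched blocks at x -105, y +120 and -120 mm.
- notch_l (a point): Middle of the notch floor of the block at base x -105, y +120 mm, 34 mm above the bench. The notch runs along the base's y (16 mm long), is open at the top, 18 mm wide with a flared mouth; block 42 mm wide in x, cheeks up to 58 mm above the bench.
- notch_r (a point): The same point of the other, equal block at base x -105, y -120 mm.
- stop_bar: Loose straight plain aluminium bar, 300 mm long (its y), 14 mm wide (x), 20 mm high (z), 0.22 kg. Origin at the centre of its underside. Starts on the bench left or right of the easel, roughly along world x. Seated, it lies along the base's y with its origin midway between the two notch points; either end may be left.
- frame_rail (a point): Middle of the frame's round steel top rail (14 mm diameter, 130 mm along the base's y), 180 mm from the hinge line. The aluminium frame is 130 mm wide; a white tray fills its lower part (to 113 mm from the hinge line, with a ballast block 60 mm out behind); above it the window is open, so fingers can straddle the rail.
- frame (a joint): Frame hinge, rad: 0 = leaning 0.5 rad back (to base +x) on its rest, 0.5 = upright, 0.535 = forward end of travel. Growing values bring the rail towards base -x. No spring; about 0.85 kg with its mass behind the hinge, so let go it falls back to 0, even from upright (holding there takes 1 to 2 N at the rail).
- leg_tip (a point): Centre of the rubber foot (14 mm diameter, 20 mm long along y) of the prop leg, a steel flat bar 10 x 14 mm, foot 120 mm from its pivot. It swings beside the frame, its middle at base y +100 mm (28 mm clear of the frame's side). Folded, it lies along the frame's side and the foot stands 35 mm past the rail.
- leg_pivot (a point): Centre of the prop leg's pivot hub, on the frame's +y side, 95 mm from the frame's hinge line, in the plane of the frame (it moves with the frame).
- prop_leg (a joint): Leg angle relative to the frame, rad: 0 = folded up along the frame, 2.45 = down at its stop, pointing to base -x and down. Weighted, no spring, free pivot: with the frame on its rest its centre (leg plumb above the pivot) is at 0.5; below that it falls back to 0, and pushed beyond about 0.6 it drops to its stop by itself within 2 s. Pushing it over takes under 2 N at the foot.
- sample_tray: Bystander: loose white tray 100 x 140 x 18 mm with round wells, on the other side of the easel from the bar. Origin at the centre of its underside.
- jar: Bystander: amber jar, 52 mm diameter, 65 mm high, beyond the easel on its left. Origin at the centre of its underside.
- puck: Bystander: black knobbed weight, 56 mm diameter, 50 mm high, beyond the easel on its right. Origin at the centre of its underside.

How it is judged:
By the outcome, as a careful person would: the job done as asked, in the order asked, and still so for the second after the job is handed in, while the arm keeps its last pose, push and grip.
It also fails if it takes over 67 s, if anything falls off the work surface, if the arm or the gripper's body presses on something with over 40 N, if the wrist force passes 120 N, or if a joint passes its speed limit or range.

## Working session

There is one attempt and no reset: what is moved stays moved. The work goes in short steps, each a Python script; the robot and the scene stay as the last script left them, time stands still between calls to the robot, and variables do not carry over. Pictures are saved under pics/ and viewed, and the job is handed in when it is done.

```bash
mkdir -p pics; ls
python3 - <<'E'
from station import r
import cv2
for c in("top","side"):
    d=r.camera(c); cv2.imwrite(f"pics/{c}0.png",d["frame"])
    print(c,{k:v for k,v in d.items() if k!="frame"})
    for t in["notch_l","notch_r","stop_bar","frame_rail","leg_tip","leg_pivot","easel_base"]:
        print(t,[( [round(float(x),1) for x in q["at"]],round(q["confidence"],2)) for q in r.pinpoint(c,t)[:2]])
s=r.read_state();print(s)
E
```

```text
pics
top {'fx': 487.56732715297244, 'fy': 487.56732715297244, 'cx': 317.9766387865543, 'cy': 241.58561818284673, 'eye': array([ 376.16274376,   -1.71219002, 1109.93930803]), 'rotation': array([ 0.17309895, -0.16027826, -1.51589188])}
notch_l [([242.0, 299.4], 0.94), ([350.9, 316.9], 0.68)]
notch_r [([242.0, 299.4], 0.94), ([350.9, 316.9], 0.68)]
stop_bar [([467.5, 317.1], 0.86)]
frame_rail [([313.8, 205.0], 0.85)]
leg_tip [([262.8, 187.5], 0.95)]
leg_pivot [([260.4, 227.4], 0.63)]
easel_base [([306.7, 265.0], 0.56)]
side {'fx': 615.8297732494743, 'fy': 615.8297732494743, 'cx': 328.3758449858181, 'cy': 233.231909765241, 'eye': array([ 71.98762129, 753.83034664, 994.60444519]), 'rotation': array([ 0.28784279, -1.01725137, -2.37114153])}
notch_l [([388.0, 272.3], 0.91), ([313.5, 338.9], 0.67)]
notch_r [([388.0, 272.3], 0.91), ([313.5, 338.9], 0.67)]
stop_bar [([436.2, 213.8], 0.93)]
frame_rail [([284.4, 207.5], 0.98)]
leg_tip [([238.0, 218.6], 0.74)]
leg_pivot [([262.5, 268.8], 0.78)]
easel_base [([310.9, 288.6], 0.82)]
{'time_s': 0.8, 'joint_positions': array([ 1.384222  ,  0.50086851, -0.42701959,  1.55039899,  0.22080789,
        1.1382723 , -0.21031185]), 'qd': array([-1.21533907e-04,  1.28868284e-03, -1.09263016e-03,  1.15838264e-03,
        7.85308417e-04, -7.70194742e-05,  3.00193897e-04]), 'effort': array([ 6.76370855e-04, -5.66373181e+01, -5.80932185e+00, -2.79492313e+01,
       -6.65821647e-02,  2.06026499e-02,  4.47607903e-06]), 'ee_pos': array([ 282.64535059, -585.34645106,  226.75057541]), 'eef_rot': array([3.06240497e+00, 7.00605810e-01, 8.19864470e-05]), 'ft_force': array([-0.4128127 , -0.2713808 ,  0.30794898]), 'ft_torque': array([ 0.00814982, -0.01931409,  0.0073715 ]), 'opening': 1.0009744597978019}
```

View pics/top0.png

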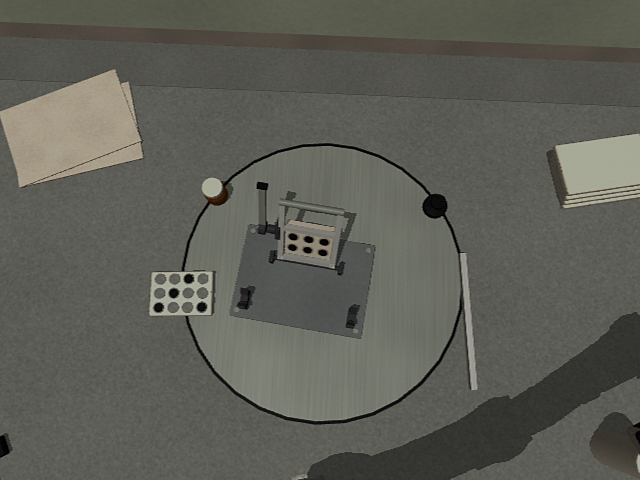

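View pics/side0.png

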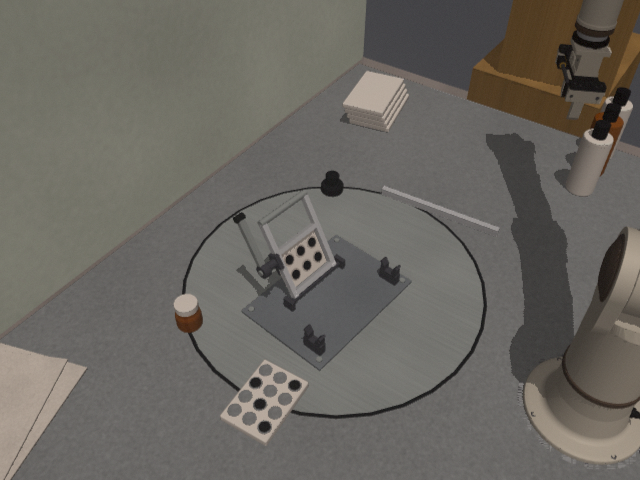

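```bash
cat > h.py <<'E'
from station import r
import numpy as np, cv2
from scipy.spatial.transform import Rotation as R
from scipy.optimize import least_squares
def proj(d,P):
    P=np.atleast_2d(P); q=R.from_rotvec(d["rotation"]).inv().apply(P-d["eye"])
    return np.c_[d["cx"]+d["fx"]*q[:,0]/-q[:,2], d["cy"]+d["fy"]*-q[:,1]/-q[:,2]]
def ray(d,px,z):
    px=np.atleast_2d(px)
    v=R.from_rotvec(d["rotation"]).apply(np.c_[(px[:,0]-d["cx"])/d["fx"],-(px[:,1]-d["cy"])/d["fy"],-np.ones(len(px))])
    return d["eye"]+v*((z-d["eye"][2])/v[:,2])[:,None]
def W(b,p):
    p=np.atleast_2d(p); c,s=np.cos(b[2]),np.sin(b[2])
    return np.c_[b[0]+c*p[:,0]-s*p[:,1], b[1]+s*p[:,0]+c*p[:,1], p[:,2]]
def down(yaw): # tool z down, jaw (tool y) axis: world angle yaw+90 -> 
    return (R.from_euler('z',yaw)*R.from_euler('x',np.pi)).as_rotvec()
E
python3 - <<'E'
from h import *
D={c:r.camera(c) for c in("top","side")}
obs={"top":{"notch_l":[242.0,299.4],"notch_r":[350.9,316.9],"frame_rail":[313.8,205],"leg_tip":[262.8,187.5],"easel_base":[306.7,265]},
"side":{"notch_l":[313.5,338.9],"notch_r":[388,272.3],"frame_rail":[284.4,207.5],"leg_tip":[238,218.6],"easel_base":[310.9,288.6]}}
s,c=np.sin(.5),np.cos(.5)
M={"notch_l":[-105,120,34],"notch_r":[-105,-120,34],"frame_rail":[180*s,0,20+180*c],"leg_tip":[215*s,100,20+215*c],"easel_base":[0,0,0]}
def f(b,cams=("top","side")):
    return np.concatenate([proj(D[k],W(b,M[n]))[0]-obs[k][n] for k in cams for n in M if n!="easel_base"])
for cams in(("top","side"),("top",),("side",)):
    o=least_squares(f,[550,0,0],args=(cams,),loss="soft_l1");print(o.x.round(3),f(o.x,cams).reshape(-1,2).round(1).tolist())
b=least_squares(f,[550,0,0],loss="soft_l1").x
np.save("b.npy",b)
for k in D:
    m=r.masks_of(k,"stop_bar")[0];print(m["confidence"],m["extent"],m["pixels"].sum())
    cs=max(cv2.findContours(m["pixels"].astype(np.uint8),0,1)[0],key=cv2.contourArea)
    box=cv2.boxPoints(cv2.minAreaRect(cs));print(k,box.round(1).tolist())
    D[k+"m"]=m["pixels"]
# bar pose fit by silhouette contour
def sil(d,p):
    B=np.array([[x,y,z] for x in(-7,7) for y in(-150,150) for z in(0,20)],float)
    h=cv2.convexHull(proj(d,W(p,B)).astype(np.float32));return h
def g(p):
    e=[]
    for k in("top","side"):
        h=sil(D[k],p)
        pts=np.argwhere(D[k+"m"])[:,::-1].astype(float)
        cs=max(cv2.findContours(D[k+"m"].astype(np.uint8),0,1)[0],key=cv2.contourArea)[:,0]
        c0=cs.mean(0)
        e+=[cv2.pointPolygonTest(h,(float(x),float(y)),True)-0.3 for x,y in cs]
        # model corners must be near the contour
        e+=[3*cv2.pointPolygonTest(cs.reshape(-1,1,2),(float(x),float(y)),True) for x,y in h[:,0]]
    return np.array(e)
p0=ray(D["top"],[467.5,317.1],0)[0]; print(p0)
o=least_squares(g,[p0[0],p0[1],1.5],loss="soft_l1",x_scale=[1,1,.01],diff_step=1e-4);print("bar",o.x.round(3),o.cost)
np.save("bar.npy",o.x)
for k in("top","side"):
    im=D[k]["frame"].copy()
    cv2.polylines(im,[sil(D[k],o.x).astype(int)],True,(0,0,255),1)
    for n in M:
        q=proj(D[k],W(b,M[n]))[0]; cv2.circle(im,tuple(q.round().astype(int).tolist()),2,(0,255,0),-1)
    q=proj(D[k],W(b,[[-145,150,8],[70,150,8],[70,-150,8],[-145,-150,8]])).round().astype(int)
    cv2.polylines(im,[q],True,(255,255,0),1)
    im=im[150:400,140:500] if k=="top" else im[150:400,180:540]
    cv2.imwrite(f"pics/{k}fit.png",cv2.resize(im,None,fx=2,fy=2))
E
```

```text
[ 5.63528e+02  3.91680e+01 -1.32000e-01] [[1.0, -1.8], [-0.5, 0.4], [-2.6, 1.4], [-0.9, -2.7], [0.4, 0.5], [1.8, -1.7], [-1.2, -0.2], [1.2, -1.4]]
[ 5.62225e+02  3.74380e+01 -1.27000e-01] [[1.9, -0.9], [0.5, 0.9], [-1.9, 2.0], [-0.3, -1.8]]
[ 5.63539e+02  4.13070e+01 -1.32000e-01] [[-0.3, 1.2], [1.3, -1.0], [-1.8, 0.4], [0.5, -0.9]]
0.96 [457.8, 251.9, 477.3, 389.7] 1189
top [[456.79998779296875, 253.1999969482422], [465.70001220703125, 252.5], [476.8999938964844, 388.8999938964844], [467.8999938964844, 389.70001220703125]]Traceback (most recent call last):
  File "<stdin>", line 13, in <module>
RuntimeError: dictionary changed size during iteration
```

```bash
cat > fit.py <<'E'
from h import *
D={c:r.camera(c) for c in("top","side")}
b=np.load("b.npy")
s,c=np.sin(.5),np.cos(.5)
M={"notch_l":[-105,120,34],"notch_r":[-105,-120,34],"frame_rail":[180*s,0,20+180*c],"leg_tip":[215*s,100,20+215*c]}
m={}
for k in D:
    q=r.masks_of(k,"stop_bar")[0]; m[k]=q["pixels"]
def sil(d,p):
    B=np.array([[x,y,z] for x in(-7,7) for y in(-150,150) for z in(0,20)],float)
    return cv2.convexHull(proj(d,W(p,B)).astype(np.float32))
CS={k:max(cv2.findContours(m[k].astype(np.uint8),0,1)[0],key=cv2.contourArea) for k in D}
def g(p):
    e=[]
    for k in D:
        h=sil(D[k],p)
        e+=[cv2.pointPolygonTest(h,(float(x),float(y)),True)-0.3 for x,y in CS[k][:,0]]
        e+=[3*cv2.pointPolygonTest(CS[k],(float(x),float(y)),True) for x,y in h[:,0]]
    return np.array(e)
p0=ray(D["top"],[467.5,317.1],0)[0]; print(p0)
o=least_squares(g,[p0[0],p0[1],1.5],loss="soft_l1",x_scale=[1,1,.01],diff_step=1e-4);print("bar",o.x.round(3),o.cost)
np.save("bar.npy",o.x)
for k in D:
    im=cv2.resize(D[k]["frame"],None,fx=2,fy=2,interpolation=cv2.INTER_CUBIC)
    T=lambda q:((q+.5)*2-.5).round().astype(int)
    cv2.polylines(im,[T(sil(D[k],o.x))],True,(0,0,255),1)
    for n in M: cv2.circle(im,tuple(T(proj(D[k],W(b,M[n]))[0]).tolist()),2,(0,255,0),-1)
    cv2.polylines(im,[T(proj(D[k],W(b,[[-145,150,8],[70,150,8],[70,-150,8],[-145,-150,8]])))],True,(255,255,0),1)
    im=im[300:800,280:1000] if k=="top" else im[300:800,360:1080]
    cv2.imwrite(f"pics/{k}fit.png",im)
E
python3 fit.py
```

```text
Traceback (most recent call last):
  File "fit.py", line 8, in <module>
    q=r.masks_of(k,"stop_bar")[0]; m[k]=q["pixels"]
      ~~~~~~~~~~~~~~~~~~~~~~~~^^^
IndexError: list index out of range
```

```bash
sed -i 's/    q=r.masks_of(k,"stop_bar")\[0\]; m\[k\]=q\["pixels"\]/    q=[]\n    while not q: r.camera(k); q=r.masks_of(k,"stop_bar")\n    m[k]=q[0]["pixels"]/' fit.py; python3 fit.py
```

```text
[ 459.19575426 -331.3998525     0.        ]
bar [ 454.547 -325.97     1.64 ] 134.05500029632793
```

View pics/topfit.png

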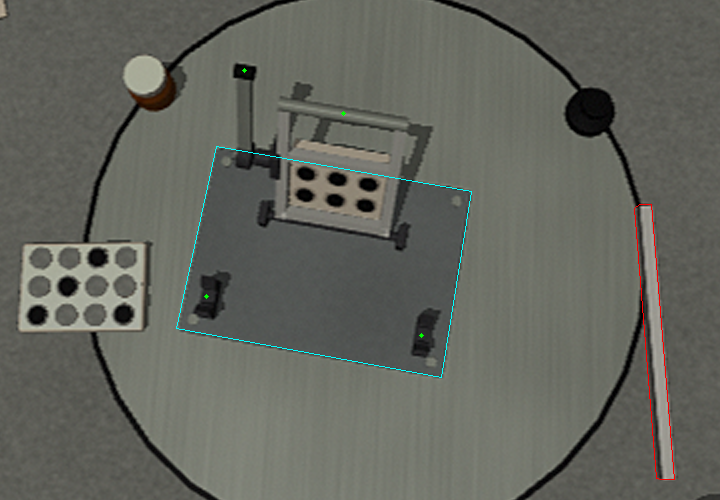

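View pics/sidefit.png

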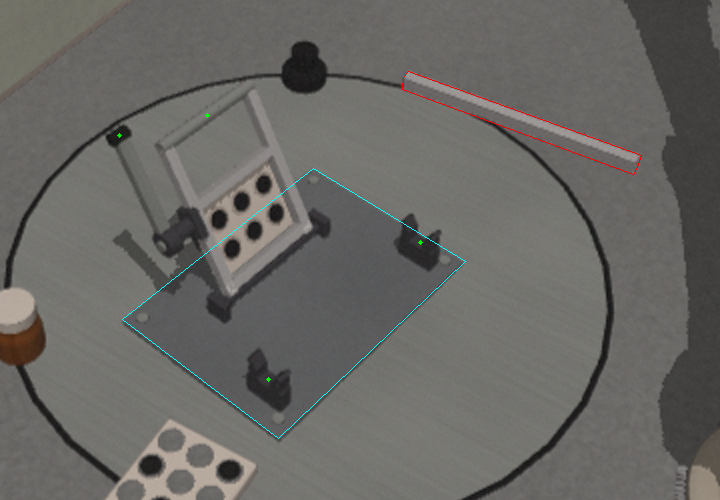

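Overlay: plate outline and notch/rail/leg points fit within about 1 px in both views; the bar is found at about (455, −326). I'll check reachability next.

```bash
cat >> h.py <<'E'
b=np.load("b.npy"); bar=np.load("bar.npy")
E
python3 - <<'E'
from h import *
f=lambda p,y:(lambda q:None if q is None else np.round(q,2).tolist())(r.ik(np.array(p,float),down(y)))
for a in(bar[2]-np.pi/2,bar[2]+np.pi/2):
    print("pick",f([bar[0],bar[1],2.5],a),f([bar[0],bar[1],200],a))
pl=lambda x,y,z:W(b,[x,y,z])[0]
for a in(b[2]-np.pi/2,b[2]+np.pi/2):
    print("place",f(pl(-105,0,36.5),a),f(pl(-105,0,200),a)); print("leg",f(pl(145,102,185),a),f(pl(20,102,185),a),f(pl(150,102,300),a)); print("rail",f(pl(86,0,160),a),f(pl(0,0,182),a),f(pl(86,0,260),a))
E
```

```text
pick [0.84, 0.65, -0.34, 1.91, 0.35, 0.63, -1.22] [0.95, 0.37, -0.47, 1.81, 0.2, 1.01, -1.1]
pick [1.22, 0.82, -0.86, 1.9, 0.85, 0.83, 1.54] [1.37, 0.56, -1.07, 1.8, 0.55, 1.12, 1.76]
place [0.81, 0.96, -1.31, 2.12, 1.13, 1.07, 1.9] [0.89, 0.45, -1.29, 2.02, 0.5, 1.05, 2.38]
leg [0.45, 1.03, -1.31, 1.34, 0.99, 1.47, 2.23] [0.56, 0.85, -1.3, 1.67, 0.85, 1.3, 2.1] [0.42, 0.91, -1.31, 1.19, 0.87, 1.61, 2.31]
rail [0.69, 0.95, -1.31, 1.59, 0.94, 1.34, 2.27] [0.78, 0.76, -1.3, 1.8, 0.78, 1.22, 2.26] [0.69, 0.8, -1.3, 1.5, 0.78, 1.43, 2.37]
place [0.43, 0.56, -0.72, 2.13, 0.6, 0.66, -0.84] [0.89, 0.45, -1.29, 2.02, 0.5, 1.05, -0.76]
leg [0.34, 0.85, -0.96, 1.34, 0.69, 1.3, -0.77] [0.4, 0.63, -0.95, 1.68, 0.55, 1.13, -0.84] [0.37, 0.81, -1.11, 1.19, 0.71, 1.52, -0.75]
rail [0.56, 0.74, -0.98, 1.6, 0.66, 1.16, -0.7] [0.6, 0.54, -0.94, 1.8, 0.5, 1.06, -0.66] [0.59, 0.65, -1.05, 1.5, 0.58, 1.32, -0.64]
```

Run:
```python
from h import *
a=down(bar[2]-np.pi/2)
r.command_gripper(0.6,40)
r.move_to(np.array([bar[0],bar[1],80]),a)
c=r.line_to(np.array([bar[0],bar[1],2.5]),speed=80,until_force=8)
s=r.read_state();print(c,s["ee_pos"],s["ft_force"],s["time_s"])
r.command_gripper(0.0,40)
s=r.read_state();print(s["opening"]*92,s["ft_force"])
r.line_to(np.array([bar[0],bar[1],150]),speed=150)
s=r.read_state();print(s["opening"]*92,s["ft_force"],s["time_s"],s["ft_torque"])
print(r.pinpoint("top","stop_bar"))
for k in("top","side"):
    cv2.imwrite(f"pics/{k}1.png",r.camera(k)["frame"])
```

```text
False [ 455.02432246 -326.21632386    2.98866026] [0.16481457 0.46814193 0.1050413 ] 4.5917
13.648894270878213 [ 0.51245776 -0.37367733  0.44944334]
13.796664219477059 [ 0.66656368  0.15349336 -3.12572535] 6.4583 [0.06349457 0.03281719 0.00941148]
[{'at': [468.3, 320.1], 'confidence': 0.66}]
```

View pics/side1.png

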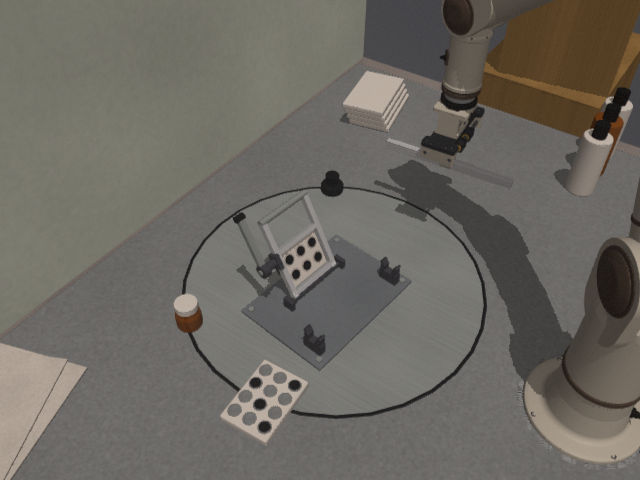

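View pics/top1.png

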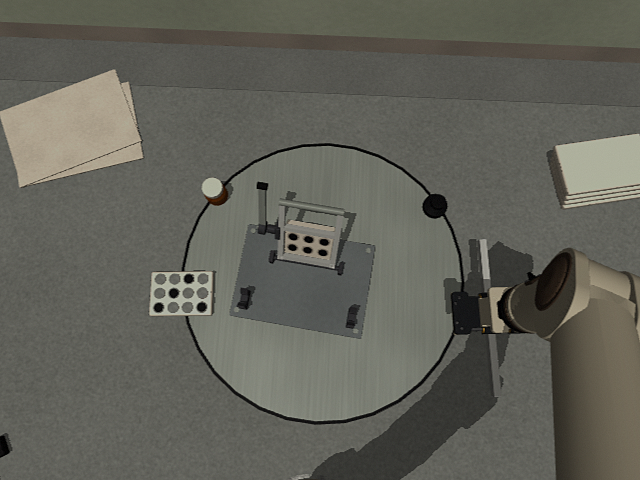

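The bar is held level (ends at about (482,240) and (497,395) in the top view). Next I'll carry it over the notches and check the alignment.

Run:
```python
from h import *
a=down(b[2]+np.pi/2)
p=lambda x,y,z:W(b,[x,y,z])[0]
r.move_to(np.array([bar[0]-20,bar[1],180]),a)
r.line_to(p(-105,0,180),speed=200)
r.line_to(p(-105,0,75),speed=120)
s=r.read_state();print(s["ee_pos"],p(-105,0,75),s["time_s"],s["opening"]*92)
e=[[-7,150],[7,150],[-7,-150],[7,-150]]
for k in("top","side"):
    d=r.camera(k);cv2.imwrite(f"pics/{k}2.png",d["frame"])
    im=cv2.resize(d["frame"],None,fx=2,fy=2,interpolation=cv2.INTER_CUBIC)
    z0=75-2.98+20
    B=np.array([[-112,150,z0],[-98,150,z0],[-98,-150,z0],[-112,-150,z0]])
    cv2.polylines(im,[((proj(d,W(b,B))+.5)*2-.5).round().astype(int)],True,(0,0,255),1)
    u,v=proj(d,p(-105,0,75))[0]*2; u=int(u);v=int(v)
    cv2.imwrite(f"pics/{k}2z.png",im[max(0,v-280):v+280,max(0,u-360):u+360])
    for q in r.masks_of(k,"stop_bar")[:1]: print(k,q["confidence"],q["extent"])
```

```text
[460.03050946  53.16357754  75.50328627] [459.43666381  52.9544249   75.        ] 10.8583 13.656814624466238
top 0.57 [226.0, 291.7, 366.8, 320.4]
side 0.59 [298.4, 241.9, 402.6, 337.9]
```

View pics/top2z.png

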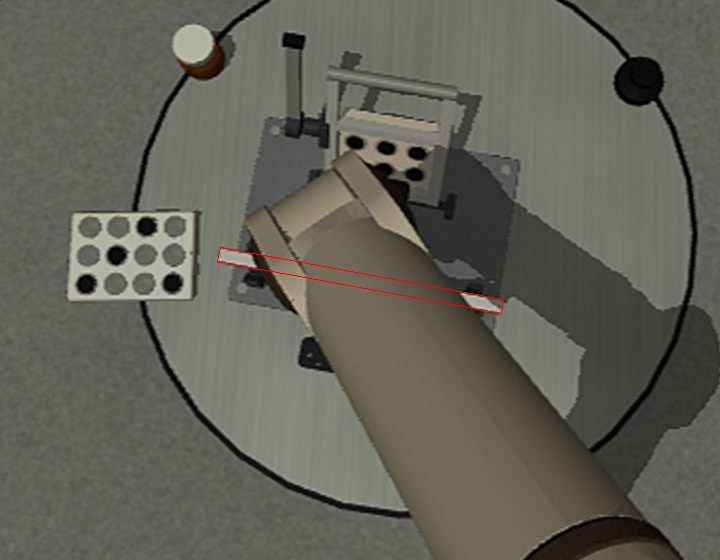

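View pics/side2z.png

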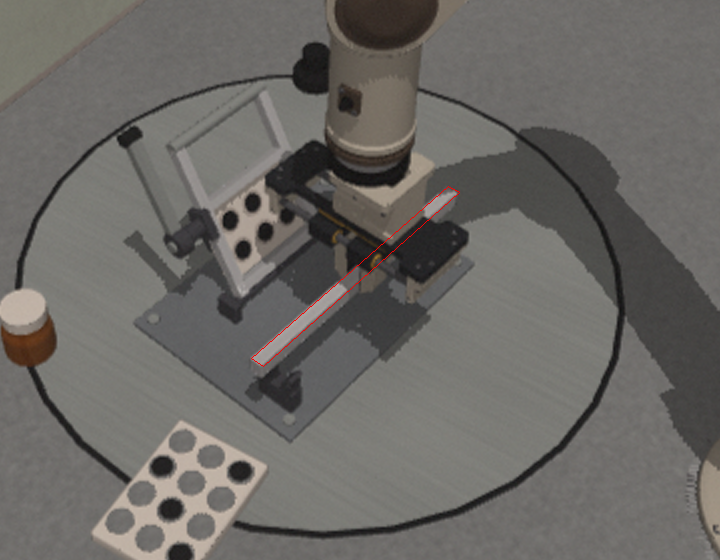

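Overlay shows the held bar matching the target outline at both ends in both views (within ~1–2 mm), right above the blocks. Next is lowering it, stopping on a force threshold.

Run:
```python
from h import *
p=lambda x,y,z:W(b,[x,y,z])[0]
c=r.line_to(p(-105,0,33),speed=35,until_force=10)
s=r.read_state();print(c,s["ee_pos"],s["ft_force"],s["ft_torque"],s["time_s"])
for k in("side",):
    d=r.camera(k);im=cv2.resize(d["frame"],None,fx=2,fy=2,interpolation=cv2.INTER_CUBIC)
    cv2.imwrite(f"pics/{k}3.png",im[400:760,480:900])
```

```text
True [459.20857378  52.9351419   36.51334568] [-1.53555575 -0.08304409  6.99303393] [-0.10019623  0.09230513  0.02708169] 12.0667
```

View pics/side3.png

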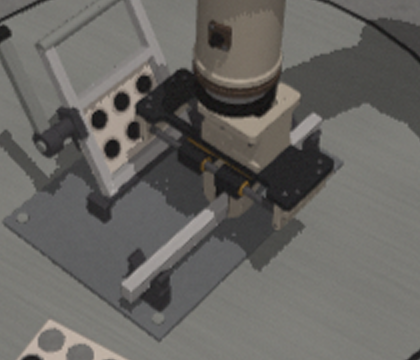

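Contact came at TCP z 36.5 (bar underside ≈ 34), so the bar is on the notch floors. I'll release it and move behind the leg.

Run:
```python
from h import *
p=lambda x,y,z:W(b,[x,y,z])[0]
r.command_gripper(0.5)
r.line_to(p(-105,0,120),speed=100)
r.line_to(p(-60,30,270),speed=200)
r.command_gripper(0.0,20)
r.line_to(p(150,103,270),speed=250)
s=r.read_state();print(s["ee_pos"],s["ft_force"],s["time_s"])
for k in("top","side"):
    d=r.camera(k)
    im=cv2.resize(d["frame"],None,fx=2,fy=2,interpolation=cv2.INTER_CUBIC)
    B=np.array([[-112,150,54],[-98,150,54],[-98,-150,54],[-112,-150,54]])
    cv2.polylines(im,[((proj(d,W(b,B))+.5)*2-.5).round().astype(int)],True,(0,0,255),1)
    u,v=proj(d,p(-40,0,50))[0]*2; u=int(u);v=int(v)
    cv2.imwrite(f"pics/{k}4z.png",im[max(0,v-280):v+280,max(0,u-360):u+360])
    print(k,[(q["at"],q["confidence"]) for q in r.pinpoint(k,"stop_bar")[:1]],proj(d,p(-105,0,34)))
```

```text
[725.06406463 121.72595327 269.70276074] [-0.30970734 -0.06656346  0.06222344] 16.6917
top [([295.7, 305.4], 0.72)] [[296.41893526 307.42331035]]
side [([352.1, 301.9], 0.89)] [[353.84350387 303.15569108]]
```

View pics/top4z.png

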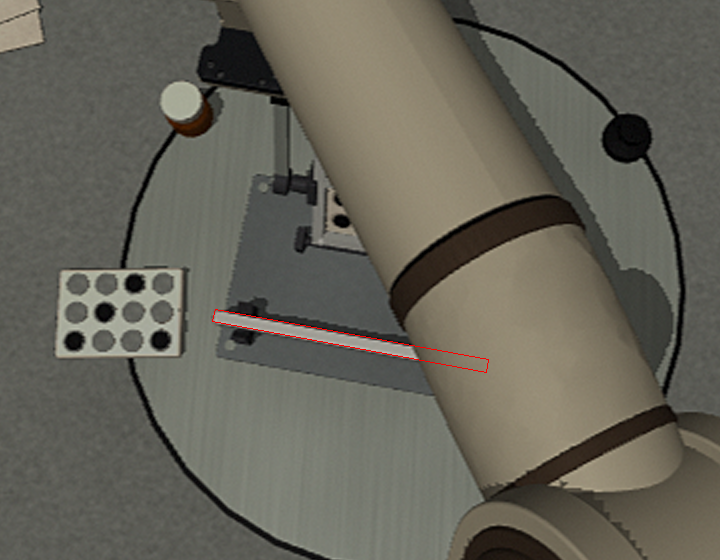

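View pics/side4z.png

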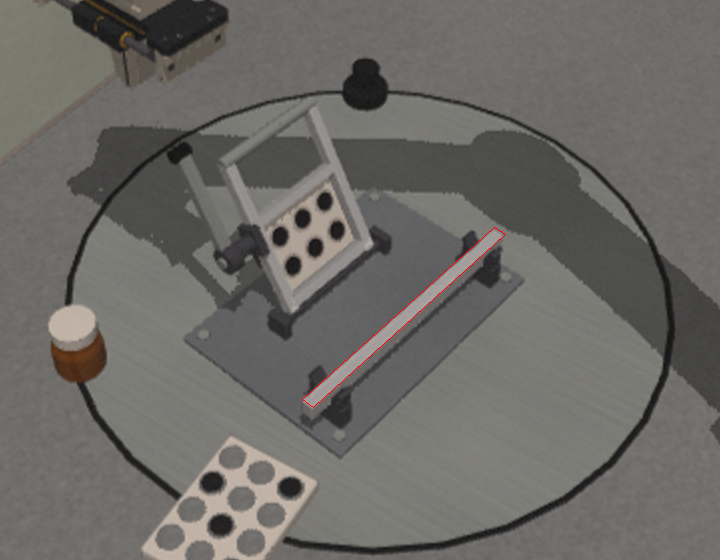

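Bar seated, overlay matches at all visible ends. Next I'll push the leg.

Run:
```python
from h import *
p=lambda x,y,z:W(b,[x,y,z])[0]
r.line_to(p(150,103,190),speed=120)
s=r.read_state();print(s["ft_force"])
c=r.line_to(p(28,103,190),speed=70,until_force=12)
s=r.read_state();print(c,s["ee_pos"],p(28,103,190),s["ft_force"],s["time_s"])
cv2.imwrite("pics/side5a.png",r.camera("side")["frame"])
r.pause(1.5)
for k in("top","side"): cv2.imwrite(f"pics/{k}5.png",r.camera(k)["frame"]); print([(q["at"],q["confidence"]) for q in r.pinpoint(k,"leg_tip")[:2]],proj(r.camera(k),p(-66,100,59)))
```

```text
[0.23044198 0.07167714 1.50111858]
False [605.11777512 137.48843694 189.94810697] [604.80948046 137.59923679 190.        ] [ 0.21678261  0.75594121 -0.75741361] 19.6
[([253.9, 281.4], 0.61)] [[254.01357643 280.386978  ]]
[([304.9, 314.0], 0.6)] [[305.82517008 314.21891167]]
```

View pics/side5.png

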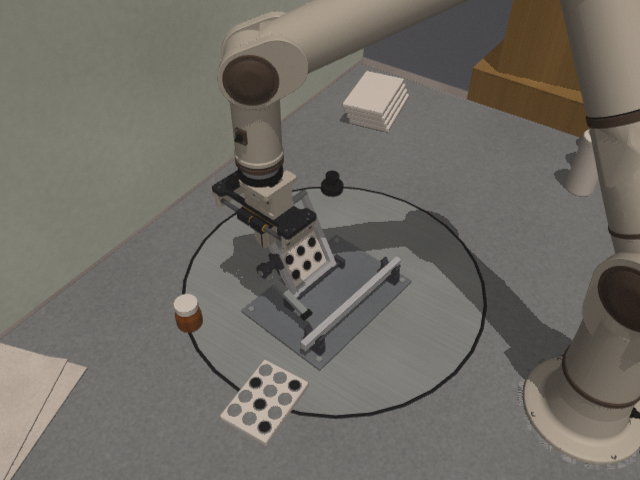

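Leg foot at (305,314), exactly where predicted for the stop. Next: rail grasp and the draw upright.

Run:
```python
from h import *
p=lambda x,y,z:W(b,[x,y,z])[0]
P=lambda q:p(180*np.sin(.5-q),0,20+180*np.cos(.5-q)-19)
r.line_to(p(50,80,265),speed=200)
r.command_gripper(0.6,8)
p0=P(0)
r.line_to(p0+[0,0,85],speed=200)
c=r.line_to(p0,speed=70,until_force=8)
s=r.read_state();print(c,s["ee_pos"],p0,s["ft_force"],s["time_s"])
r.command_gripper(0.0,8)
s=r.read_state();print(s["opening"]*92,s["ft_force"])
for k in("side","top"): cv2.imwrite(f"pics/{k}6.png",r.camera(k)["frame"])
```

```text
False [649.50433616  27.94712269 159.56998862] [649.07704404  27.83641963 158.96486114] [-0.86923852  0.15175986 -0.15988031] 24.975
13.58065491423511 [ 0.61361447 -0.64692892 -0.13933712]
```

View pics/side6.png

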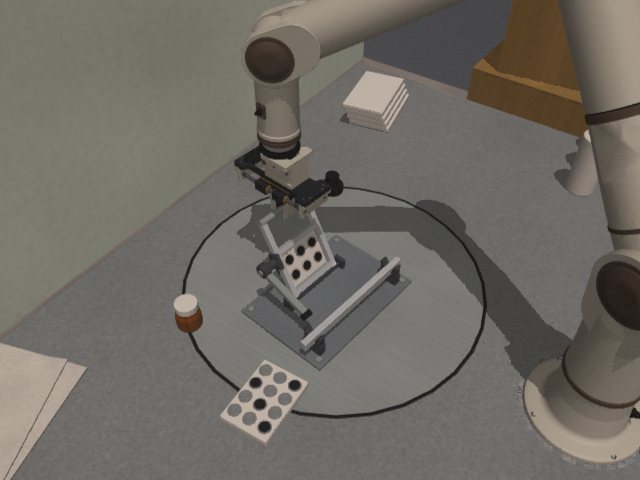

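The rail is gripped (13.6 mm, and the rail is 14 mm). I'll follow the arc to upright.

Run:
```python
from h import *
p=lambda x,y,z:W(b,[x,y,z])[0]
P=lambda q:p(180*np.sin(.5-q),0,20+180*np.cos(.5-q)-19)
for q in np.linspace(0,.5,6)[1:]:
    r.line_to(P(q),speed=40)
    s=r.read_state();print(round(q,2),(s["ee_pos"]-P(q)).round(2),s["ft_force"].round(2),round(s["opening"]*92,2))
r.pause(0.5)
s=r.read_state();print((s["ee_pos"]-P(.5)).round(2),s["ft_force"].round(2),s["time_s"])
for k in("side","top"):
    d=r.camera(k);cv2.imwrite(f"pics/{k}7.png",d["frame"])
    im=cv2.resize(d["frame"],None,fx=2,fy=2,interpolation=cv2.INTER_CUBIC)
    B=np.array([[-112,150,54],[-98,150,54],[-98,-150,54],[-112,-150,54]])
    T=lambda B:((proj(d,W(b,B))+.5)*2-.5).round().astype(int)
    cv2.polylines(im,[T(B)],True,(0,0,255),1)
    for q in([0,65,200],[0,-65,200],[-76.5,100,22.6],[0,80,115]): cv2.circle(im,tuple(T(q)[0].tolist()),3,(0,255,0),-1)
    u,v=proj(d,p(-40,0,50))[0]*2; u=int(u);v=int(v)
    cv2.imwrite(f"pics/{k}7z.png",im[max(0,v-280):v+280,max(0,u-360):u+360])
    for t,e in(("frame_rail",[0,0,200]),("leg_tip",[-76.5,100,22.6]),("leg_pivot",[0,85,115]),("stop_bar",[-105,0,34])):
        print(k,t,[(q["at"],round(q["confidence"],2)) for q in r.pinpoint(k,t)[:1]],proj(d,p(*e)).round(1))
```

```text
0.1 [ 0.3  -0.13  0.45] [ 2.21 -0.02  1.5 ] 13.61
0.2 [ 0.45 -0.11  0.46] [ 4.18 -1.5   3.8 ] 13.39
0.3 [-0.1  -0.12 -0.13] [ 3.2  -2.22  3.7 ] 13.52
0.4 [-0.83 -0.03 -0.55] [ 2.16 -0.65 -0.82] 13.45
0.5 [-0.21 -0.17  0.01] [ 1.57 -2.21  0.16] 13.51
[ 0.07 -0.16  0.02] [ 1.04 -2.92  0.95] 29.3083
side frame_rail [([315.0, 218.4], 0.85)] [[315.3 218.8]]
side leg_tip [([308.2, 329.1], 0.6)] [[309.9 328.7]]
side leg_pivot [([280.4, 277.0], 0.73)] [[285.7 273.4]]
side stop_bar [([353.1, 302.3], 0.55)] [[353.8 303.2]]
top frame_rail [] [[302.8 245.9]]
top leg_tip [([254.2, 289.6], 0.64)] [[255.2 287.2]]
top leg_pivot [([258.3, 250.3], 0.97)] [[264.1 247.1]]
top stop_bar [([297.2, 306.8], 0.95)] [[296.4 307.4]]
```

View pics/side7z.png

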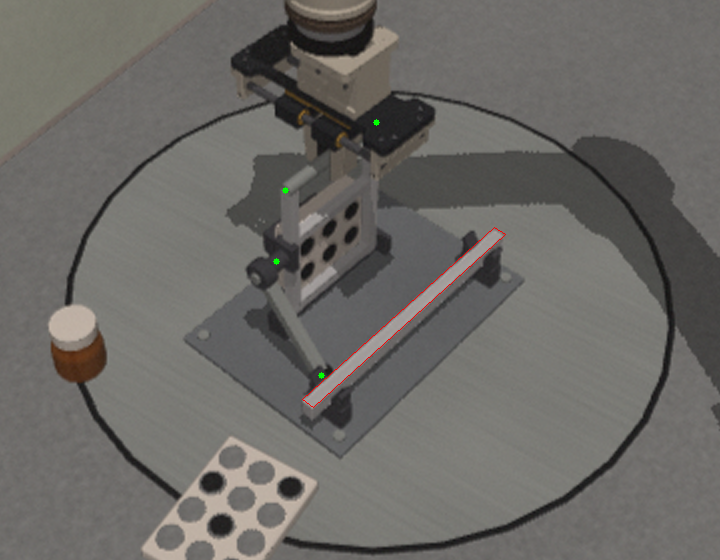

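View pics/top7z.png

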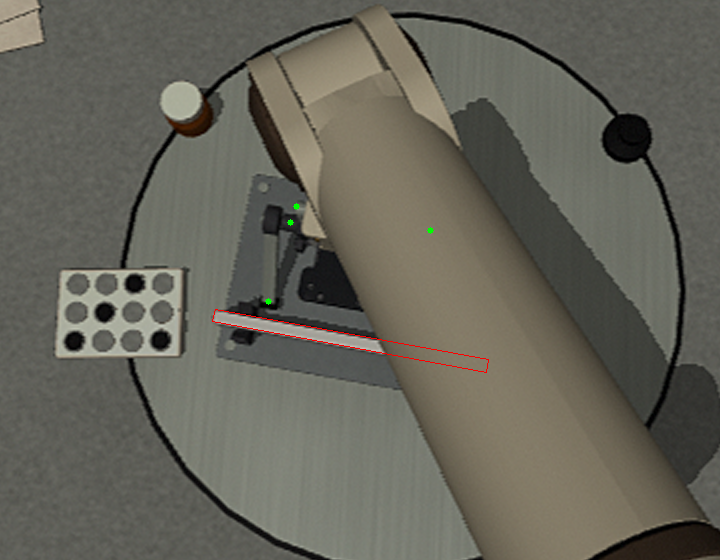

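The rail, leg foot and bar all match their predicted positions, so I'm handing in while holding.

Run:
```python
from h import *
r.pause(0.5)
s=r.read_state();print(s["ft_force"],np.abs(s["qd"]).max(),s["opening"]*92,s["time_s"])
r.hand_in()
```

```text
[ 1.94986659 -4.59632265  1.60401104] 0.0019481126780390157 13.65414580704262 30.3083
the job is handed in; nothing more can be done
```

The easel is set up and handed in at 30.3 s. The stop bar is in both notches and released, the leg is at its stop, and the gripper is holding the frame upright by its rail.

- **Stop bar:** it touched the notch floors at the expected height. Where visible, its outline matched the target in both cameras; the arm hid the right end from above. The reported bar centre was within about 2 pixels of target.
- **Prop leg:** I pushed it over centre while the frame was still on its rest. It dropped to its stop, with the foot about 1 pixel from the predicted spot in both views. After the frame came up, the foot was within about 2.6 pixels.
- **Frame:** the gripper stayed within 0.2 mm of the computed upright position, with the joints practically still. The side camera put the rail within 0.5 pixels of upright.
- **Bystanders:** the sample tray, jar and puck were not touched, and they looked unmoved in the last pictures.

Some checks failed or disagreed:
- The top camera could not see the rail, because the arm hid it.
- The leg pivot read about 6 pixels off, but I had only guessed its sideways position.
- The sideways force on the gripper was about 4.6 N and still rising slowly when I handed in.

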